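# Pack the fly-tying travel kit

## Robot

A 6-joint arm with a two-finger parallel gripper is mounted at the origin on the work surface. World frame = base frame: x ahead of the robot, y to its left, z up, the work surface at z = 0. Lengths are in m, angles in degrees, forces in N, time in s.
With the tool pointing down it reaches from about 0.375 to 0.9 m from the base axis. Payload 3.1 kg.
Tool frame: the origin (TCP) lies at the very end of the fingers, on their centre line; the grasp point (between the pads) lies bot.grasp_offset behind it (bot.grasp_offset is the distance from the TCP to the grasp point, in m); z points along the fingers, x is the direction in which the jaws open and shut, and the axes are right-handed (so a half turn about z gives the same grasp; the last joint's range is limited). The gripper opens to 87 mm and grips with 3 to 60 N. Pads are 19 mm wide; open, the fingers measure 117 mm over their backs; the gripper's body (75 mm by 190 mm) begins 51 mm behind the grasp point.
Start: joints at [57.897, 30.224, 82.088, -0, 67.689, -10.227], TCP at [0.233, 0.58, 0.223] pointing down, gripper open.
Joint ranges: [-176.69, 176.69], [-43.24, 126.21], [12.49, 139.97], [-82, 262], [0, 151.66], [-163.58, 163.58]. Speed limits (degrees/s): [159.86, 159.86, 180, 180, 180, 180].

## Interface

Orientations are given as a 3x3 rotation matrix whose columns are the frame's x, y, z axes.
In Python, from rig import bot gives the robot as it stands. The module is installed in compiled form; this text tells all that it offers.
- The arm moves only by the tool jog_arm, never from a script. Its argument "commands" is a list that holds one entry, the list of rows, each a list of 7 numbers: the shift along the world's x, y, z in units of 25 mm (1.0 is 25 mm), then the turn, a rotation vector about the world's x, y, z in units of 8 degrees (1.0 is 8 degrees), then the opening, from 0 (shut) to 1 (fully open). A call has 1 to 12 rows; each row is the pose to reach, as a shift and turn from the pose commanded when the call began; what a row does not reach only later rows make up. A row lasts 1/10 s, in which the tool goes at most 50 mm and 8.59 degrees, less where a joint would pass 70% of its speed; a pose out of reach is approached as far as the arm can. A call with a gripper value outside its range is refused whole. The fingers move at their own pace and stop on an object; "newtons" is the grip in N (left out, the last holds). Time passes only in rows, so rows that repeat a pose let the fingers close. It gives the time, the measured TCP pose, the force and the opening at its end, in the units of the state.
- bot.state(): the state, without advancing time (a new reading comes with each control period).
- bot.get_image(name): name is "side" or "top" or "wrist"; returns a dict with "image" (384x512x3 uint8, red, green, blue), "camera_matrix" (3x3 intrinsics, pixels), "R" (3x3) and "t" (3): a world point X has camera coordinates R X + t. Camera axes: x right, y down, z forward; pixel columns grow to the right and rows downward; lengths in m; the calibration is good to about 2 mm. A picture is of the moment at which its call begins. There is no depth.
- bot.hand_in(): hands the job in, once; it reports no verdict.
Trained networks look in a picture, given as the dict that the camera call returned (one of the last four; its "shot" number tells which), for a name from the list of things; names that differ only in an ending like _2 or _b are one class to them, and where a whole thing is asked for, a point or a joint stands for the part that bears it (a point fixed in the world has none). Each returns a list of dicts, best first, with "score" (0 to 1); they miss things now and then, are a little off and sometimes report something else, mostly with a low value. They report only what shows in the picture. A call takes as long as a camera call. They do not tell look-alikes from the thing itself.
- bot.boxes_of(picture, query): "position" ([x, y, z] in m, in world coordinates, good to about 4 mm: the middle of the surface that is visible of it).
The state is a dict: "time": time; "joint_positions": joint angles; "qd": joint speeds; "effort": joint torques, N m; "tool_pos": TCP position; "eef_rot": TCP orientation; "contact_force": force on the tool from outside, world axes, zero at the start; "moment": the same for the moment, N m; "finger_gap": opening from 0.0 (shut) to 1.0 (fully open).
Only numpy, scipy, OpenCV 4.12 (cv2) and the standard library are available. Lean on these libraries where they do the work, as an engineer would, in place of code of your own. Each camera call takes 0.05 s, during which the arm holds its last target. There are 200 camera calls.

## Task

Pack up the fly-tying travel kit: put the bobbin holder, the whip finisher (the handled tool with the bent wire end), the small hair stacker and the square bottle of head cement back into the open case, each seated flat or standing upright on the bottom of the foam cut-out made for it. Leave the large hair stacker and the straight-needle bodkin where they are on the desk: they are not part of the kit. Never tip the cement bottle over.

Things in the scene. Friction and masses are not known exactly. Their poses are not given: they have to be found in the camera images.
- whip_grip (a point): Whip finisher lying on the desk: eight-sided aluminium handle 70 mm long, 12 mm across flats, along x from -35 to +35; out of its +x end a 3 mm steel wire, bent to both sides (y from -15 to +16), ending at x = +93. 35 g. Point: centre of the handle, 6 mm above the desk; x towards the wire, z up.
- bobbin_grip (a point): Bobbin holder lying on the desk: aluminium neck 26 mm long, 13 mm across flats; behind it a thin brass tube to x = -63; in front two wire arms (40 mm wide over them) round a white-flanged tan spool, 26 mm across, centre x = +45, front end +58. 35 g, heaviest at the spool; rests on spool and tube tip. Point: centre of the neck, 8.7 mm above the desk; x towards the spool, z up.
- stacker_mid (a point): Small hair stacker: upright aluminium tube, 70 mm high, foot 26 mm, waist 23 mm, flared mouth 28 mm across, dark round mouth on top; 60 g. This point is its centre, 35 mm above its underside; z up.
- bottle_mid (a point): Bottle of head cement: amber glass, square body 30 x 30 x 44 mm, with a round black cap 22 mm across on top; 64 mm high in all, 60 g, stands upright. This point is its centre, 32 mm above its underside; x and y square to the body's sides, z up.
- big_stacker_mid (a point): Large hair stacker, which stays out: same shape as the small one but 90 mm high, foot 40 mm, mouth 43 mm across. This point is its centre, 45 mm above the desk; z up.
- bodkin_mid (a point): Bodkin, which stays out: same handle as the whip finisher (70 mm long, 12 mm across flats) but a single straight needle out of the +x end, to x = +89. This point is the centre of the handle, 6 mm above the desk; x towards the needle.
- pocket_whip (a point): Whip finisher's cut-out in a foam block 165 x 76 mm, one row of the case. Dark foam, 12 mm deep, light grey bottom 19 mm, foam top 31 mm, case wall 32 mm above the desk. Point: on its bottom, under the place of the handle's centre; x the way the wire points. Widths: 30 mm for x -44 to +42, 48 mm for the wire, +42 to +101; finger recess 66 mm, x -18 to +18.
- pocket_bobbin (a point): Bobbin holder's cut-out in the other 165 x 76 mm foam block. Dark foam, 12 mm deep, light grey bottom 19 mm, foam top 31 mm, case wall 32 mm above the desk. Point: on its bottom, under the place of the neck's centre; x the way the spool points. Widths: 26 mm for the tube, x -72 to -18; finger recess 66 mm, x -18 to +18; 60 mm for the spool, +18 to +68.
- pocket_stacker (a point): Small stacker's cut-out: a round hole 44 mm across in a foam block 82 x 58 mm in the case's middle row. Dark foam, 12 mm deep, light grey bottom 19 mm, foam top 31 mm, case wall 32 mm above the desk. Point: centre of the hole's bottom; z up.
- pocket_bottle (a point): Cement bottle's cut-out: a square hole 46 x 46 mm in the other 82 x 58 mm foam block, beside the round hole (centres 83 mm apart). Dark foam, 12 mm deep, light grey bottom 19 mm, foam top 31 mm, case wall 32 mm above the desk. Point: centre of the hole's bottom; x and y square to its sides, z up.
Mind the look-alikes: they are no part of the job. What is shaped like the part that bears whip_grip but purple or turquoise is not meant.

How it is judged (in metres and radians):
At the end, for the whole second after the job is handed in: Whip finisher, bobbin holder, small stacker and bottle each in its own cut-out: within 12 mm along the cut-out's x and y, 4 mm of resting height (whip finisher 2.5) and 0.07 rad of level or upright (whip finisher 0.35), at rest. Large stacker (standing) and bodkin within 30 mm of where they started (x of whip_grip in the frame of pocket_whip between -0.012 and 0.012 m and y of whip_grip in the frame of pocket_whip between -0.012 and 0.012 m and z of whip_grip in the frame of pocket_whip between 0.0035 and 0.0085 m and angle between whip_grip's own z axis and vertical below 0.35 rad and linear speed of each of whip, bobbin, stacker, bottle below 0.02 m/s and x of bobbin_grip in the frame of pocket_bobbin between -0.012 and 0.012 m and y of bobbin_grip in the frame of pocket_bobbin between -0.012 and 0.012 m and z of bobbin_grip in the frame of pocket_bobbin between 0.0047 and 0.0127 m and angle between each of bobbin_grip, stacker_mid, bottle_mid's own z axis and vertical below 0.07 rad and x of stacker_mid in the frame of pocket_stacker between -0.012 and 0.012 m and y of stacker_mid in the frame of pocket_stacker between -0.012 and 0.012 m and z of stacker_mid in the frame of pocket_stacker between 0.031 and 0.039 m and x of bottle_mid in the frame of pocket_bottle between -0.012 and 0.012 m and y of bottle_mid in the frame of pocket_bottle between -0.012 and 0.012 m and z of bottle_mid in the frame of pocket_bottle between 0.028 and 0.036 m and distance of each of big_stacker_mid, bodkin_mid from where it was at the start of the episode below 0.03 m and angle between big_stacker_mid's own z axis and vertical below 0.15 rad); the robot touches nothing.
It fails at once if the cement bottle is tipped over (more than 0.7 rad) (angle between bottle_mid's own z axis and vertical above 0.7 rad).
It fails at once if the large stacker or the bodkin is carried or pushed away (more than 30 mm) (distance of any of big_stacker_mid, bodkin_mid from where it was at the start of the episode above 0.03 m).
It also fails if it takes over 120 s, if anything falls off the work surface, if the arm or the gripper's body presses on something with over 40 N, if the wrist force passes 120 N, or if a joint passes its speed limit or range.

## Working session

There is one attempt and no reset: what is moved stays moved. The work goes in short steps, Python scripts to look and compute and a tool call to move; the robot and the scene stay as the last step left them, time stands still between calls to the robot, and variables do not carry over. Pictures are saved under pics/ and viewed, about 12 in all and at most 16, crops included, and the job is handed in when it is done.

Besides the shell and the picture viewer there is one more tool, called after ">>>" by a JSON object that holds its "op" and its "data". jog_arm: Moves the arm, as the interface text tells. Its arguments: {"type":"object","properties":{"commands":{"type":"array"},"newtons":{"type":"number"}},"required":["commands"]}

```bash
mkdir -p pics
python3 - <<'E'
from rig import bot
import cv2,numpy as np
names="whip_grip bobbin_grip stacker_mid bottle_mid big_stacker_mid bodkin_mid pocket_whip pocket_bobbin pocket_stacker pocket_bottle".split()
for c in("top","side"):
    p=bot.get_image(c); cv2.imwrite(f"pics/{c}0.png",cv2.resize(p["image"][:,:,::-1],(800,600),interpolation=cv2.INTER_CUBIC))
    np.savez(f"{c}0.npz",**{k:p[k] for k in("image","camera_matrix","R","t")})
    C=-p["R"].T@p["t"]; print(c,"cam at",C.round(3),"f",p["camera_matrix"][0,0])
    for n in names:
        for d in bot.boxes_of(p,n)[:4]:
            x=np.array(d["position"]);q=p["camera_matrix"]@(p["R"]@x+p["t"]);q=q[:2]/q[2]*800/512
            print(n,round(d["score"],2),x.round(3),q.round())
print(bot.state(),bot.grasp_offset)
E
```

```text
top cam at [0.432 0.008 1.067] f 437.6396744430998
whip_grip 0.77 [0.378 0.019 0.01 ] [391. 434.]
whip_grip 0.62 [ 0.631 -0.042  0.011] [427. 270.]
whip_grip 0.5 [0.713 0.038 0.01 ] [375. 220.]
bobbin_grip 0.6 [ 0.623 -0.357  0.013] [628. 271.]
stacker_mid 0.69 [ 0.439 -0.216  0.069] [552. 390.]
bottle_mid 0.54 [ 0.459 -0.079  0.046] [456. 379.]
bottle_mid 0.53 [ 0.627 -0.04   0.013] [426. 272.]
bottle_mid 0.5 [ 0.46  -0.312  0.091] [622. 374.]
big_stacker_mid 0.79 [ 0.463 -0.31   0.091] [621. 372.]
big_stacker_mid 0.38 [ 0.627 -0.041  0.01 ] [426. 272.]
bodkin_mid 0.47 [ 0.597 -0.201  0.012] [529. 289.]
pocket_whip 0.67 [0.516 0.312 0.024] [197. 347.]
pocket_bobbin 0.72 [0.53  0.183 0.018] [283. 336.]
pocket_stacker 0.62 [0.564 0.254 0.031] [235. 314.]
pocket_bottle 0.7 [0.483 0.242 0.026] [242. 367.]
side cam at [0.456 0.595 0.761] f 394.4159004679313
whip_grip 0.74 [0.376 0.022 0.01 ] [498. 365.]
whip_grip 0.49 [0.717 0.046 0.01 ] [273. 350.]
whip_grip 0.44 [ 0.625 -0.035  0.011] [343. 317.]
bobbin_grip 0.51 [ 0.62  -0.353  0.019] [378. 192.]
stacker_mid 0.73 [ 0.465 -0.309  0.064
[... 566 characters left out ...]
1.26420316e-03,
        6.76895291e+01, -1.02269695e+01]), 'qd': array([-0.06986111,  0.0469914 ,  0.01206915, -0.07143132, -0.01804556,
        0.01226456]), 'effort': array([ 3.66252389e-04, -4.40027869e+01, -1.76985043e+01,  6.34651794e-02,
        5.02649846e-02,  4.57045729e-06]), 'tool_pos': array([0.23283969, 0.57998792, 0.22254542]), 'eef_rot': array([[ 3.72592441e-01,  9.27995082e-01,  1.09279937e-05],
       [ 9.27995082e-01, -3.72592440e-01, -2.09913778e-05],
       [-1.54082075e-05,  1.79623531e-05, -1.00000000e+00]]), 'contact_force': array([-0.20712308, -0.01248808,  0.23490746]), 'moment': array([-0.04894726,  0.00024738, -0.02362294]), 'finger_gap': 0.9995782719717943} 0.0187
```

View top.

View pics/top0.png

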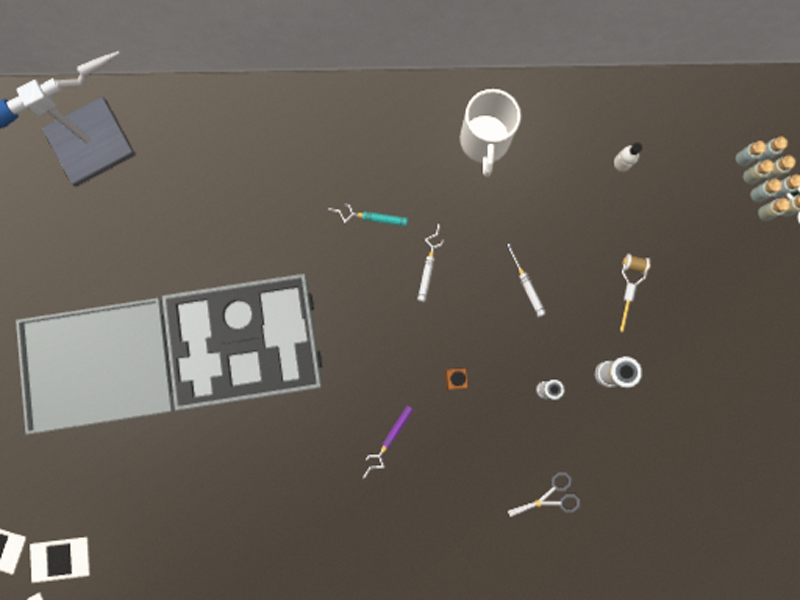

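View pics/side0.png

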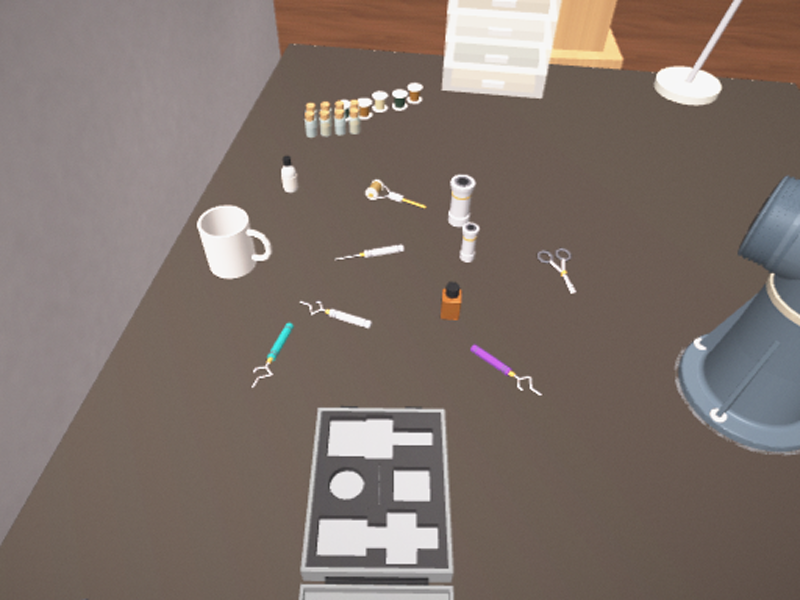

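```bash
cat > h.py <<'E'
import numpy as np,cv2
def ray(p,uv,z):
    "pixels (n,2) -> world points on plane z"
    uv=np.atleast_2d(uv).astype(float); d=np.linalg.solve(p["camera_matrix"],np.c_[uv,np.ones(len(uv))].T).T@p["R"]
    C=-p["R"].T@p["t"]; return C+d*((z-C[2])/d[:,2])[:,None]
def blob(m,seed):
    n,l,s,c=cv2.connectedComponentsWithStats(m.astype(np.uint8)); 
    k=min(range(1,n),key=lambda i:np.hypot(*(c[i]-seed))+(1e3 if s[i,4]<25 else 0)); return np.argwhere(l==k)[:,::-1]
def axis(P,fwd):
    "long axis of points: centre, dir toward fwd, extent"
    P=P[:,:2];c=P.mean(0);v=np.linalg.svd(P-c,full_matrices=False)[2][0]; v=v*np.sign(v@fwd); s=(P-c)@v; return c,v,s
E
python3 - <<'E'
from h import *
p=dict(np.load("top0.npz")); im=p["image"].astype(int); S=512/800
mx=im.max(2)
for n,seed,z,x0,L in(("whip",(428,270),.008,-35,128),("bodkin",(528,285),.008,-35,124),("bobbin",(630,290),.012,-63,121)):
    uv=blob(mx>110,np.array(seed)*S); P=ray(p,uv,z); c,v,s=axis(P,np.array([1,0]))
    tail=P[s<s.min()+.065,:2] if n!="bobbin" else P[:,:2]
    ct,v,_=axis(tail,np.array([1,0])); s2=(P[:,:2]-ct)@v
    o=ct+v*(s2.min()-x0/1000); print(n,len(uv),"org",o.round(4),"ang",np.degrees(np.arctan2(v[1],v[0])).round(1),"len",np.ptp(s2).round(4), "from front",(ct+v*(s2.max()-(L+x0)/1000)).round(4))
for n,seed in(("pw",(197,347)),("ps",(238,315)),("pb",(245,368)),("pbob",(285,335))):
    uv=blob(mx>150,np.array(seed)*S); P=ray(p,uv,.019)[:,:2]; r=cv2.minAreaRect((P*1000).astype(np.float32)); print(n,len(uv),np.round(P.mean(0),4),np.round(r[0],1),np.round(r[1],1),round(r[2],1))
E
```

```text
whip 244 org [ 0.617  -0.0387] ang -13.3 len 0.1264 from front [ 0.6155 -0.0384]
bodkin 219 org [ 0.5883 -0.2056] ang 23.0 len 0.1244 from front [ 0.5886 -0.2054]
bobbin 331 org [ 0.5889 -0.3569] ang -15.8 len 0.1246 from front [ 0.5923 -0.3579]
pw 1074 [0.5149 0.3131] [514.1 312.7] [144.2  62.5] 7.3
ps 233 [0.5648 0.2522] [565.1 252.2] [38.9 38.9] 89.0
pb 342 [0.4823 0.2407] [482.2 240.7] [45.2 42.7] 7.9
pbob 1098 [0.5445 0.1814] [532.9 180. ] [138.8  63.4] 7.2
```

Candidates (800×600 top view): silver whip finisher (427,277), with look-alikes purple (395,430), turquoise (383,217) and the bodkin (532,295). The small stacker is at (550,390) and the large one at (620,372). The bottle is the amber one at (457,379), not the white one at (628,157). I'm choosing the silver tool with the bent wire and will check it close up.

>>> {"op": "jog_arm", "data": {"commands": [[[15.32,-24.74,-2.12,0,0,1.075,0.6],[15.32,-24.74,-2.12,0,0,1.075,0.6],[15.32,-24.74,-2.12,0,0,1.075,0.6],[15.32,-24.74,-2.12,0,0,1.075,0.6],[15.32,-24.74,-2.12,0,0,1.075,0.6],[15.32,-24.74,-2.12,0,0,1.075,0.6],[15.32,-24.74,-2.12,0,0,1.075,0.6],[15.32,-24.74,-2.12,0,0,1.075,0.6],[15.32,-24.74,-2.12,0,0,1.075,0.6],[15.32,-24.74,-2.12,0,0,1.075,0.6],[15.32,-24.74,-2.12,0,0,1.075,0.6],[15.32,-24.74,-2.12,0,0,1.075,0.6]]]}}

```text
time: 2.3
tool_pos: [0.5482, 0.0704, 0.1791]
eef_rot: [[0.23, 0.973, 0.001], [0.973, -0.23, 0.0], [0.0, 0.001, -1.0]]
contact_force: [0.1, 0.6, 0.2]
finger_gap: 0.601
```

>>> {"op": "jog_arm", "data": {"commands": [[[2.7,-4.3,-0.36,0,0,0,0.6],[2.7,-4.3,-0.36,0,0,0,0.6],[2.7,-4.3,-0.36,0,0,0,0.6],[2.7,-4.3,-0.36,0,0,0,0.6],[2.7,-4.3,-0.36,0,0,0,0.6]]]}}

```text
time: 2.8
tool_pos: [0.6144, -0.0355, 0.1697]
eef_rot: [[0.231, 0.973, -0.001], [0.973, -0.231, 0.001], [0.0, -0.001, -1.0]]
contact_force: [-0.8, 0.8, 0.2]
finger_gap: 0.602
```

```bash
cat > look.py <<'E'
import sys
from rig import bot
from h import *
def look(tag,names=()):
    p=bot.get_image("wrist"); np.savez(tag+".npz",**{k:p[k] for k in("image","camera_matrix","R","t")})
    s=bot.state(); x=s["eef_rot"][:,0]; print("tcp",s["tool_pos"].round(4),"jaw",np.degrees(np.arctan2(x[1],x[0])).round(2),"t",round(s["time"],2),"tiltz",s["eef_rot"][:2,2].round(4),"gap",s["finger_gap"],"cam",(-p["R"].T@p["t"]).round(3))
    for n in names:
        for d in bot.boxes_of(p,n)[:2]:
            X=np.array(d["position"]);q=p["camera_matrix"]@(p["R"]@X+p["t"]);print(n,round(d["score"],2),X.round(4),(q[:2]/q[2]).round())
    cv2.imwrite(f"pics/{tag}.png",p["image"][:,:,::-1]); return p
if __name__=="__main__": look(sys.argv[1],sys.argv[2:])
E
python3 look.py w1 whip_grip
```

```text
tcp [ 0.6138 -0.0346  0.1698] jaw 76.72 t 2.85 tiltz [-0.0015  0.0008] gap 0.5966048073032328 cam [ 0.536 -0.017  0.332]
whip_grip 0.85 [ 0.6216 -0.0368  0.0104] [251. 179.]
whip_grip 0.69 [0.7172 0.0503 0.0112] [350. 245.]
```

View pics/w1.png

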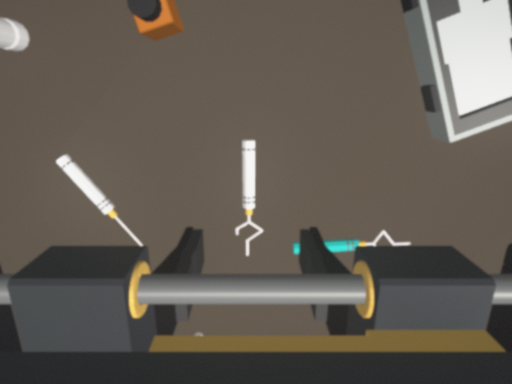

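The wrist view shows the silver whip finisher with its handle at (249,175) and the bent wire at (249,235). The bodkin is at (85,185) and the turquoise copy at (330,246), so the choice is right.

Run:
```python
from h import *
p=dict(np.load("w1.npz")); m=p["image"].min(2)>140
uv=blob(m,(249,172)); uv=uv[uv[:,1]<222]
P=ray(p,uv,.008)[:,:2]; r=cv2.minAreaRect((ray(p,uv,.008)[:,:2]*1000).astype(np.float32)); c,v,s=axis(P,np.array([1,0]))
print(len(uv),uv.min(0),uv.max(0),c,np.degrees(np.arctan2(v[1],v[0])),np.ptp(s),np.round(r[0],1),r[1])
tail=c+v*s.min(); print("handle centre from tail",tail+v*.035)
```

```text
923 [242 140] [255 209] [ 0.61584727 -0.03752759] -13.033209209085967 0.07252777186006457 [617.7 -38.2] (13.291559219360352, 72.516845703125)
handle centre from tail [ 0.61654629 -0.0376894 ]
```

>>> {"op": "jog_arm", "data": {"commands": [[[0.13,-0.14,-1.5,0,0,0,0.5],[0.13,-0.14,-3,0,0,0,0.5],[0.13,-0.14,-4.5,0,0,0,0.5],[0.13,-0.14,-5.5,0,0,0,0.5],[0.13,-0.14,-6.2,0,0,0,0.5],[0.13,-0.14,-6.62,0,0,0,0.5],[0.13,-0.14,-6.62,0,0,0,0.5],[0.13,-0.14,-6.62,0,0,0,0],[0.13,-0.14,-6.62,0,0,0,0],[0.13,-0.14,-6.62,0,0,0,0],[0.13,-0.14,-6.62,0,0,0,0],[0.13,-0.14,-6.62,0,0,0,0]]], "newtons": 25}}

```text
time: 4.1
tool_pos: [0.6182, -0.0388, 0.0051]
eef_rot: [[0.23, 0.973, 0.001], [0.973, -0.23, -0.0], [-0.0, 0.001, -1.0]]
contact_force: [0.8, -0.1, 1.6]
finger_gap: 0.132
```

>>> {"op": "jog_arm", "data": {"commands": [[[0,0,1.9,0,0,0,0],[0,0,3.8,0,0,0,0],[-1,2.6,4,0,0,0.5,0],[-1.7,4.5,4,0,0,0.9,0],[-2.4,6.4,4,0,0,1.3,0],[-3.1,8.2,4,0,0,1.7,0],[-3.8,10,4,0,0,2.1,0],[-4.5,11.8,4,0,0,2.4,0],[-5.1,13.2,4,0,0,2.61,0],[-5.3,13.86,4,0,0,2.61,0],[-5.3,13.86,4,0,0,2.61,0],[-5.3,13.86,4,0,0,2.61,0]]]}}

```text
time: 5.3
tool_pos: [0.4853, 0.3079, 0.1046]
eef_rot: [[-0.134, 0.991, 0.0], [0.991, 0.134, -0.0], [-0.0, 0.0, -1.0]]
contact_force: [0.8, 0.1, -0.8]
finger_gap: 0.131
```

```bash
python3 look.py w2 whip_grip pocket_whip pocket_bottle pocket_stacker
```

```text
tcp [0.4858 0.3072 0.1046] jaw 97.6 t 5.35 tiltz [ 0.0002 -0.0004] gap 0.1256852315573163 cam [0.405 0.297 0.267]
whip_grip 0.85 [0.4734 0.3113 0.1055] [260. 225.]
pocket_whip 0.78 [0.4654 0.3083 0.0348] [255. 176.]
pocket_bottle 0.74 [0.4758 0.2341 0.0321] [153. 175.]
pocket_stacker 0.57 [0.5283 0.2485 0.03  ] [169. 241.]
```

View pics/w2.png

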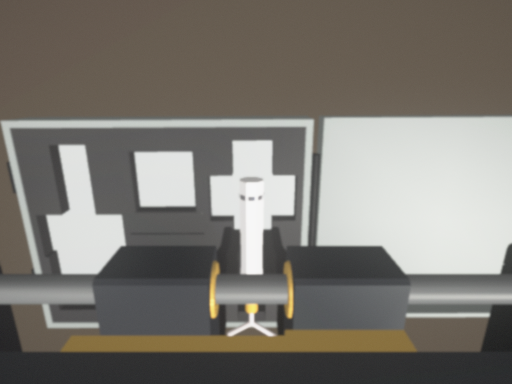

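The whip finisher is held straight with its tail at (251,182). The tail slot is at (233–272, 141–175) and the recess at (211–295, 175–216). Now I'll turn these into positions.

Run:
```python
from h import *
p=dict(np.load("w2.npz"))
u=np.array([.9905,.1374]);n=np.array([-.1374,.9905]);o=np.array([.4856,.3076])
def f(uv,z): d=ray(p,uv,z)[0,:2]-o; return (1000*d@np.c_[u,n]).round(1)
for nm,uv in(("tail-end top L",(233,141)),("tail-end R",(272,141)),("rec L back",(211,176)),("rec R back",(295,175)),("rec L front",(211,216)),("rec R front",(295,216))): print(nm,"floor",f(uv,.019),"top",f(uv,.031))
print("handle tail",f((251,182),.107))
# bottle hole floor
print("bottle hole",[ (ray(p,q,.019)[0,:2]).round(4) for q in((137,152),(192,152),(195,207),(138,207))])
```

```text
tail-end top L floor [-43.  -12.9] top [-44.9 -12.3]
tail-end R floor [-42.9  16.5] top [-44.8  15.7]
rec L back floor [-15.8 -30.6] top [-18.9 -29.1]
rec R back floor [-16.4  34.8] top [-19.5  33.2]
rec L front floor [ 17.7 -31.9] top [ 12.9 -30.3]
rec R front floor [17.9 36.1] top [13.1 34.4]
handle tail [-35.9   0.6]
bottle hole [array([0.4629, 0.2174]), array([0.4573, 0.2589]), array([0.5015, 0.265 ]), array([0.5077, 0.2196])]
```

>>> {"op": "jog_arm", "data": {"commands": [[[0,0.04,-1.0,0,0,0,0],[0,0.04,-2.0,0,0,0,0],[0,0.04,-2.7,0,0,0,0],[0,0.04,-3.18,0,0,0,0],[0,0.04,-3.18,0,0,0,0],[0,0.04,-3.18,0,0,0,0.28],[0,0.04,-3.18,0,0,0,0.28],[0,0.04,-3.18,0,0,0,0.28],[0,0.04,-2.2,0,0,0,0.28],[0,0.04,0,0,0,0,0.28],[0,0.04,2,0,0,0,0.5],[0,0.04,2,0,0,0,0.5]]]}}

```text
time: 6.75
tool_pos: [0.4896, 0.3107, 0.1613]
eef_rot: [[-0.133, 0.991, 0.013], [0.991, 0.133, 0.005], [0.003, 0.014, -1.0]]
contact_force: [1.2, 0.4, -0.4]
finger_gap: 0.384
```

Run:
```python
from look import *
p=look("w3",["whip_grip"]); uv=blob(p["image"].min(2)>200,(251,200)); print(uv.min(0),uv.max(0))
```

```text
tcp [0.4883 0.3101 0.1594] jaw 97.62 t 6.8 tiltz [0.0095 0.0037] gap 0.42886061606627024 cam [0.407 0.299 0.322]
whip_grip 0.68 [0.4905 0.3116 0.0287] [251. 178.]
whip_grip 0.52 [0.7257 0.086  0.0061] [ 35. 338.]
[215 125] [283 261]
```

View pics/w3.png

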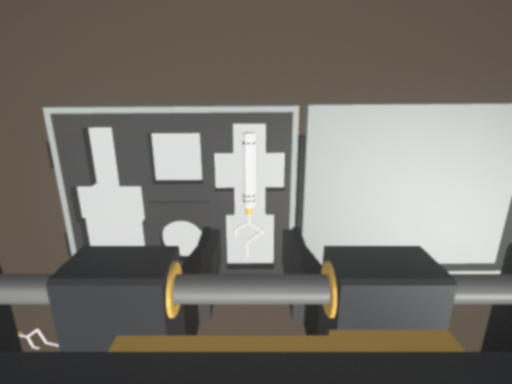

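The whip finisher lies in its cut-out: the handle is centred at x≈249 in the slot (234–266), with the wire inside the wide part. Next is the bobbin.

>>> {"op": "jog_arm", "data": {"commands": [[[2,-13,0.2,0,0,-1.5,0.6],[2,-13,0.2,0,0,-1.5,0.6],[2,-13,0.2,0,0,-1.5,0.6],[2,-13,0.2,0,0,-1.5,0.6],[4.07,-26.7,0.2,0,0,-2.93,0.6],[4.07,-26.7,0.2,0,0,-2.93,0.6],[4.07,-26.7,0.2,0,0,-2.93,0.6],[4.07,-26.7,0.2,0,0,-2.93,0.6],[4.07,-26.7,0.2,0,0,-2.93,0.6],[4.07,-26.7,0.2,0,0,-2.93,0.6],[4.07,-26.7,0.2,0,0,-2.93,0.6],[4.07,-26.7,0.2,0,0,-2.93,0.6]]]}}

```text
time: 8.05
tool_pos: [0.5745, -0.2855, 0.1566]
eef_rot: [[0.273, 0.962, -0.004], [0.962, -0.273, 0.003], [0.002, -0.005, -1.0]]
contact_force: [1.6, 0.4, -0.6]
finger_gap: 0.601
```

>>> {"op": "jog_arm", "data": {"commands": [[[0.6,-2.8,0.1,0,0,0,0.6],[0.6,-2.8,0.1,0,0,0,0.6],[0.6,-2.8,0.1,0,0,0,0.6],[0.6,-2.8,0.1,0,0,0,0.6],[0.6,-2.8,0.1,0,0,0,0.6]]]}}

```text
time: 8.55
tool_pos: [0.5899, -0.3519, 0.1601]
eef_rot: [[0.272, 0.962, -0.003], [0.962, -0.272, 0.003], [0.002, -0.004, -1.0]]
contact_force: [-0.5, -0.3, 0.5]
finger_gap: 0.602
```

```bash
python3 look.py b1 bobbin_grip
```

```text
tcp [ 0.5902 -0.3519  0.1607] jaw 74.25 t 8.6 tiltz [-0.0023  0.0023] gap 0.6016665527102985 cam [ 0.512 -0.33   0.322]
bobbin_grip 0.65 [ 0.6202 -0.3578  0.0151] [253. 206.]
```

View pics/b1.png

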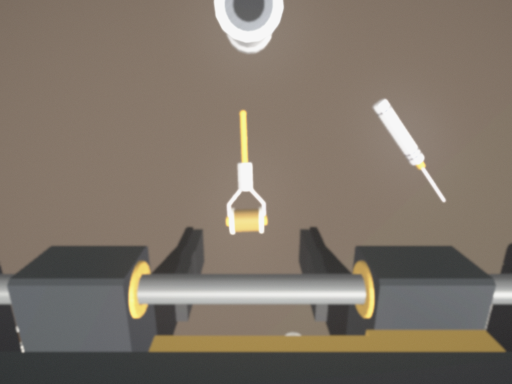

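The bobbin neck is at (238–253, 164–190), the tube tip at (243,111) and the spool at (247,221). The large stacker sits at the top of the picture, (249,20).

Run:
```python
from h import *
p=dict(np.load("b1.npz"))
g=ray(p,(245.5,177),.011)[0]; tip=ray(p,(243,111),.004)[0]; sp=ray(p,(246.8,221),.02)[0]
v=sp-tip; print(g,tip,sp,np.degrees(np.arctan2(v[1],v[0])),np.hypot(*v[:2]),np.hypot(*(g-tip)[:2]),np.hypot(*(g-sp)[:2]))
```

```text
[ 0.59023169 -0.35658014  0.011     ] [ 0.52942889 -0.34168531  0.004     ] [ 0.63168325 -0.36701345  0.02      ] -13.912008813093205 0.10534452967908409 0.06260061811364037 0.0427444218265246
```

>>> {"op": "jog_arm", "data": {"commands": [[[0,-0.19,-1.5,0,0,0.23,0.6],[0,-0.19,-3,0,0,0.23,0.6],[0,-0.19,-4.3,0,0,0.23,0.6],[0,-0.19,-5.3,0,0,0.23,0.6],[0,-0.19,-6,0,0,0.23,0.6],[0,-0.19,-6.27,0,0,0.23,0.6],[0,-0.19,-6.27,0,0,0.23,0.6],[0,-0.19,-6.27,0,0,0.23,0],[0,-0.19,-6.27,0,0,0.23,0],[0,-0.19,-6.27,0,0,0.23,0],[0,-0.19,-6.27,0,0,0.23,0],[0,-0.19,-6.27,0,0,0.23,0]]], "newtons": 30}}

```text
time: 9.85
tool_pos: [0.5911, -0.3592, 0.0055]
eef_rot: [[0.242, 0.97, 0.001], [0.97, -0.242, -0.0], [-0.0, 0.001, -1.0]]
contact_force: [-0.4, -0.1, -0.3]
finger_gap: 0.232
```

>>> {"op": "jog_arm", "data": {"commands": [[[0,0,0,0,0,0,0],[0,0,0,0,0,0,0],[0,0,0,0,0,0,0]]]}}

```text
time: 10.15
tool_pos: [0.591, -0.3591, 0.0052]
eef_rot: [[0.242, 0.97, 0.0], [0.97, -0.242, -0.0], [-0.0, 0.0, -1.0]]
contact_force: [-1.1, 1.1, 1.5]
finger_gap: 0.142
```

>>> {"op": "jog_arm", "data": {"commands": [[[0,0,1.5,0,0,0,0],[0,0,3.2,0,0,0,0],[-0.2,2,4.2,0,0,0.3,0],[-0.4,3.9,4.2,0,0,0.6,0],[-0.6,5.8,4.2,0,0,0.9,0],[-0.8,7.7,4.2,0,0,1.2,0],[-1,9.6,4.2,0,0,1.5,0],[-1.2,11.5,4.2,0,0,1.8,0],[-1.4,13.4,4.2,0,0,2.1,0],[-1.6,15.3,4.2,0,0,2.4,0],[-1.8,17.2,4.2,0,0,2.6,0],[-2,19.1,4.2,0,0,2.74,0]]]}}

```text
time: 11.35
tool_pos: [0.5405, 0.1203, 0.11]
eef_rot: [[-0.139, 0.99, 0.0], [0.99, 0.139, -0.0], [-0.0, 0.0, -1.0]]
contact_force: [0.9, 0.1, 0.6]
finger_gap: 0.144
```

>>> {"op": "jog_arm", "data": {"commands": [[[-0.2,1.6,0,0,0,0,0],[-0.25,2.4,0,0,0,0,0],[-0.25,2.45,0,0,0,0,0],[-0.25,2.45,0,0,0,0,0],[-0.25,2.45,0,0,0,0,0]]]}}

```text
time: 11.85
tool_pos: [0.5349, 0.1787, 0.1099]
eef_rot: [[-0.137, 0.991, -0.0], [0.991, 0.137, -0.0], [-0.0, -0.0, -1.0]]
contact_force: [0.2, -1.3, -0.4]
finger_gap: 0.145
```

```bash
python3 look.py b2
```

```text
tcp [0.5349 0.1784 0.1099] jaw 97.83 t 11.9 tiltz [-0.0002 -0.0003] gap 0.1463688891125141 cam [0.455 0.168 0.272]
```

View pics/b2.png

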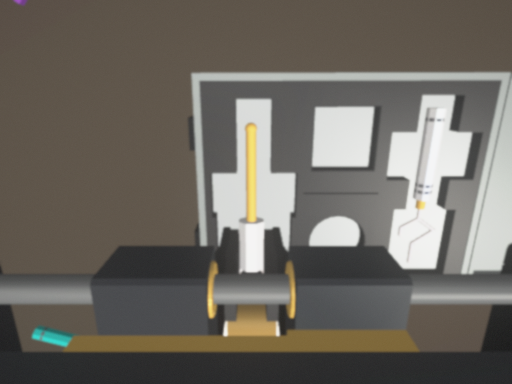

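The bobbin hangs straight over its slot, with the tube at (251,127–215) and the slot centred at x≈253.5. Lowering now.

>>> {"op": "jog_arm", "data": {"commands": [[[0,0,-1.0,0,0,0,0],[0,0,-2.0,0,0,0,0],[0,0,-2.8,0,0,0,0],[0,0,-3.2,0,0,0,0],[0,0,-3.4,0,0,0,0],[0,0,-3.4,0,0,0,0],[0,0,-3.4,0,0,0,0.28],[0,0,-3.4,0,0,0,0.28],[0,0,-3.4,0,0,0,0.28],[0,0,-2.6,0,0,0,0.28],[0,0,-1,0,0,0,0.28],[0,0,2,0,0,0,0.5]]]}}

```text
time: 13.1
tool_pos: [0.5331, 0.1796, 0.1348]
eef_rot: [[-0.138, 0.99, -0.004], [0.99, 0.138, -0.001], [0.0, -0.004, -1.0]]
contact_force: [1.4, 0.4, -0.7]
finger_gap: 0.317
```

>>> {"op": "jog_arm", "data": {"commands": [[[0,0,0.8,0,0,0,0.6],[0,0,0.8,0,0,0,0.6],[0,0,0.8,0,0,0,0.6]]]}}

```text
time: 13.4
tool_pos: [0.5345, 0.1798, 0.1554]
eef_rot: [[-0.138, 0.99, 0.001], [0.99, 0.138, 0.0], [-0.0, 0.001, -1.0]]
contact_force: [-0.3, -0.0, 0.1]
finger_gap: 0.544
```

```bash
python3 look.py b3
```

```text
tcp [0.5338 0.1797 0.1544] jaw 97.94 t 13.45 tiltz [-0.0015 -0.0002] gap 0.5673143545375199 cam [0.454 0.168 0.317]
```

View pics/b3.png

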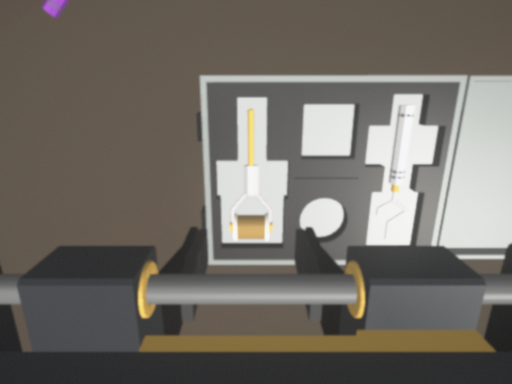

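The bobbin is seated in its cut-out: tube at (251,110–165), spool at (252,228), all inside the floor area. Next is the bottle.

>>> {"op": "jog_arm", "data": {"commands": [[[-3.03,-10.24,0.3,0,0,-0.99,0.65],[-3.03,-10.24,0.3,0,0,-0.99,0.65],[-3.03,-10.24,0.3,0,0,-0.99,0.65],[-3.03,-10.24,0.3,0,0,-0.99,0.65],[-3.03,-10.24,0.3,0,0,-0.99,0.65],[-3.03,-10.24,0.3,0,0,-0.99,0.65],[-3.03,-10.24,0.3,0,0,-0.99,0.65],[-3.03,-10.24,0.3,0,0,-0.99,0.65],[-3.03,-10.24,0.3,0,0,-0.99,0.65]]]}}

```text
time: 14.35
tool_pos: [0.4585, -0.0751, 0.1617]
eef_rot: [[-0.001, 1.0, -0.002], [1.0, 0.001, 0.001], [0.001, -0.002, -1.0]]
contact_force: [0.3, -0.4, 1.1]
finger_gap: 0.647
```

```bash
python3 look.py c1 bottle_mid
```

```text
tcp [ 0.4587 -0.075   0.1619] jaw 90.1 t 14.4 tiltz [-0.0013  0.0008] gap 0.647987285980673 cam [ 0.378 -0.075  0.324]
bottle_mid 0.96 [ 0.4491 -0.0771  0.0394] [248. 172.]
```

View pics/c1.png

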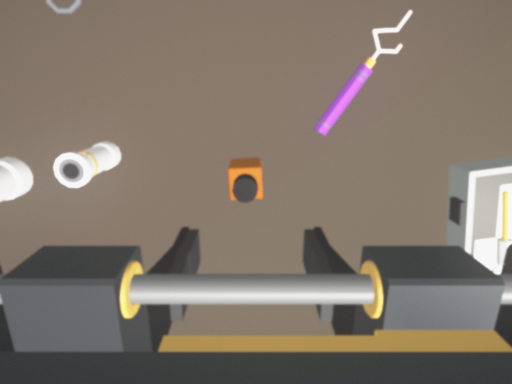

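The bottle stands upright with its cap at (245,188) and body corners at (230,161), (261,159), (263,199) and (229,200).

Run:
```python
from h import *
p=dict(np.load("c1.npz")); im=p["image"].astype(int)
m=(im[...,0]>110)&(im[...,2]<90)&(im[...,0]-im[...,2]>70)
uv=blob(m,(246,175)); print(uv.min(0),uv.max(0))
for r in (163,168,172,182,192,197): 
    c=uv[uv[:,1]==r][:,0]; print(r,c.min(),c.max(),end=" ; ")
for c0 in (233,240,250,258): print("col",c0,uv[uv[:,0]==c0][:,1].min(),uv[uv[:,0]==c0][:,1].max())
g=(im.max(2)<45).astype(np.uint8); g[:165]=0;g[215:]=0;g[:,:225]=0;g[:,270:]=0; k=blob(g,(245,188)); print(k.min(0),k.max(0)); cc=(k.min(0)+k.max(0))/2
print("cap@.064",ray(p,k.mean(0),.062)); print("front top edge",ray(p,[(229,199.5),(263,199.5)],.044))
```

```text
[228 158] [262 199]
163 230 260 ; 168 228 261 ; 172 228 261 ; 182 229 261 ; 192 229 262 ; 197 230 261 ; col 233 160 199
col 240 159 175
col 250 159 175
col 258 159 198Traceback (most recent call last):
  File "<stdin>", line 8, in <module>
  File "h.py", line 8, in blob
    k=min(range(1,n),key=lambda i:np.hypot(*(c[i]-seed))+(1e3 if s[i,4]<25 else 0)); return np.argwhere(l==k)[:,::-1]
ValueError: min() iterable argument is empty
```

Run:
```python
from h import *
p=dict(np.load("c1.npz"))
print("cap@.064",ray(p,(245.2,188.5),.064)); print("front top edge",ray(p,[(229,199.5),(262.5,199.5)],.044)); print("rear bottom",ray(p,[(229.5,159.5),(261,158.5)],0.0))
```

```text
cap@.064 [[ 0.4567783  -0.07943815  0.064     ]]
front top edge [[ 0.47322587 -0.09435969  0.044     ]
 [ 0.47318688 -0.06420632  0.044     ]]
rear bottom [[ 0.44584383 -0.09608597  0.        ]
 [ 0.44477257 -0.06448858  0.        ]]
```

>>> {"op": "jog_arm", "data": {"commands": [[[-0.04,-0.17,0,0,0,0,0.65],[-0.04,-0.17,-1.2,0,0,0,0.65],[-0.04,-0.17,-2.6,0,0,0,0.65],[-0.04,-0.17,-4,0,0,0,0.65],[-0.04,-0.17,-5.2,0,0,0,0.65],[-0.04,-0.17,-5.72,0,0,0,0.65],[-0.04,-0.17,-5.72,0,0,0,0.65],[-0.04,-0.17,-5.72,0,0,0,0],[-0.04,-0.17,-5.72,0,0,0,0],[-0.04,-0.17,-5.72,0,0,0,0],[-0.04,-0.17,-5.72,0,0,0,0],[-0.04,-0.17,-5.72,0,0,0,0]]], "newtons": 25}}

```text
time: 15.65
tool_pos: [0.4584, -0.0807, 0.0203]
eef_rot: [[-0.0, 1.0, 0.002], [1.0, 0.0, -0.001], [-0.001, 0.002, -1.0]]
contact_force: [-0.1, 1.3, 4.8]
finger_gap: 0.349
```

>>> {"op": "jog_arm", "data": {"commands": [[[0,0,0,0,0,0,0],[0,0,0,0,0,0,0]]]}}

```text
time: 15.85
tool_pos: [0.4584, -0.0807, 0.0203]
eef_rot: [[0.0, 1.0, 0.002], [1.0, -0.0, -0.001], [-0.001, 0.002, -1.0]]
contact_force: [-0.3, 0.6, 6.1]
finger_gap: 0.345
```

>>> {"op": "jog_arm", "data": {"commands": [[[0,0,0.8,0,0,0,0],[0,0,2,0,0,0,0],[0,0.6,3.2,0,0,0.1,0],[0.1,1.8,4,0,0,0.2,0],[0.2,3.4,4,0,0,0.3,0],[0.3,5.1,4,0,0,0.4,0],[0.5,6.9,4,0,0,0.55,0],[0.6,8.6,4,0,0,0.7,0],[0.7,10.2,4,0,0,0.8,0],[0.85,11.6,4,0,0,0.9,0],[0.94,12.5,4,0,0,0.99,0],[0.94,12.83,4,0,0,0.99,0]]]}}

```text
time: 17.05
tool_pos: [0.4813, 0.2423, 0.1195]
eef_rot: [[-0.141, 0.99, 0.001], [0.99, 0.141, 0.0], [0.0, 0.001, -1.0]]
contact_force: [-0.6, -0.7, 1.0]
finger_gap: 0.348
```

>>> {"op": "jog_arm", "data": {"commands": [[[0,0,0,0,0,0,0],[0,0,0,0,0,0,0],[0,0,0,0,0,0,0]]]}}

```text
time: 17.35
tool_pos: [0.4811, 0.2389, 0.1194]
eef_rot: [[-0.136, 0.991, -0.001], [0.991, 0.136, -0.001], [-0.0, -0.001, -1.0]]
contact_force: [-0.1, 0.7, -0.5]
finger_gap: 0.346
```

```bash
python3 look.py c2
```

```text
tcp [0.4813 0.2389 0.1194] jaw 97.82 t 17.4 tiltz [-0.0007 -0.0004] gap 0.3494981717570858 cam [0.401 0.228 0.281]
```

View pics/c2.png

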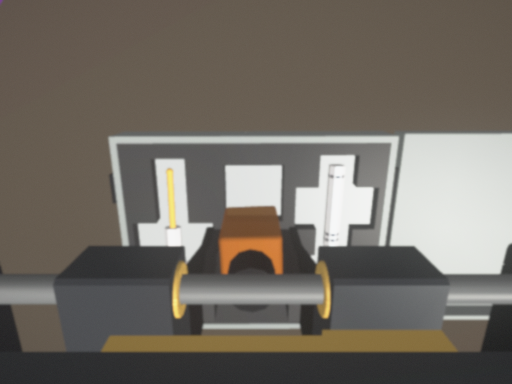

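Run:
```python
from h import *
p=dict(np.load("c2.npz"))
u=np.array([.9905,.1374]);n=np.array([-.1374,.9905]);o=np.array([.482,.2393])
for uv,z in(((226,166),.019),((281,166),.019),((226,166),.031),((281,166),.031),((222,222),.144),((280,222),.144)): print(uv,z,(1000*(ray(p,uv,z)[0,:2]-o)@np.c_[u,n]).round(1))
```

```text
(226, 166) 0.019 [-21.  -20.6]
(281, 166) 0.019 [-21.   24.4]
(226, 166) 0.031 [-23.8 -19.6]
(281, 166) 0.031 [-23.8  23.3]
(222, 222) 0.144 [-24.1 -13.3]
(280, 222) 0.144 [-24.   12.9]
```

>>> {"op": "jog_arm", "data": {"commands": [[[0,0.05,-0.8,0,0,0,0],[0,0.05,-1.6,0,0,0,0],[0,0.05,-2.3,0,0,0,0],[0,0.05,-2.8,0,0,0,0],[0,0.05,-3.1,0,0,0,0],[0,0.05,-3.18,0,0,0,0],[0,0.05,-3.18,0,0,0,0],[0,0.05,-3.18,0,0,0,0.55],[0,0.05,-3.18,0,0,0,0.55],[0,0.05,-3.18,0,0,0,0.55],[0,0.05,-3.18,0,0,0,0.55],[0,0.05,-2.5,0,0,0,0.55]]]}}

```text
time: 18.6
tool_pos: [0.48, 0.2411, 0.0558]
eef_rot: [[-0.138, 0.99, -0.004], [0.99, 0.138, -0.001], [-0.0, -0.004, -1.0]]
contact_force: [0.0, 0.7, -1.1]
finger_gap: 0.546
```

>>> {"op": "jog_arm", "data": {"commands": [[[0,0,1,0,0,0,0.55],[0,0,2.5,0,0,0,0.55],[0,0,4.2,0,0,0,0.6],[0,0,4.2,0,0,0,0.6]]]}}

```text
time: 19.0
tool_pos: [0.4853, 0.2427, 0.1675]
eef_rot: [[-0.138, 0.99, 0.012], [0.99, 0.138, 0.003], [0.002, 0.012, -1.0]]
contact_force: [1.0, 0.5, 0.2]
finger_gap: 0.591
```

```bash
python3 look.py c3 bottle_mid
```

```text
tcp [0.4835 0.2422 0.165 ] jaw 97.94 t 19.05 tiltz [0.0073 0.0019] gap 0.5925727478244933 cam [0.403 0.231 0.328]
bottle_mid 0.59 [0.4693 0.2415 0.0592] [252. 167.]
```

View pics/c3.png

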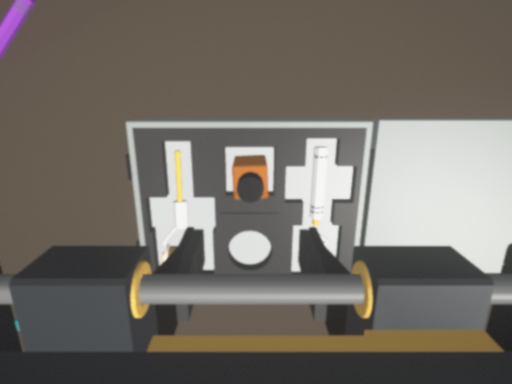

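The bottle stands upright inside its hole, with the body at (250,177) and the cap at (250,187). Next is the small stacker.

>>> {"op": "jog_arm", "data": {"commands": [[[-0.87,-9.2,0.2,0,0,-3,0.6],[-0.87,-9.2,0.2,0,0,-3,0.6],[-0.87,-9.2,0.2,0,0,-3,0.6],[-0.87,-9.2,0.2,0,0,-3,0.6],[-1.74,-18.25,0.2,0,0,-6,0.6],[-1.74,-18.25,0.2,0,0,-6,0.6],[-1.74,-18.25,0.2,0,0,-6,0.6],[-1.74,-18.25,0.2,0,0,-6,0.6],[-1.74,-18.25,0.2,0,0,-6,0.6],[-1.74,-18.25,0.2,0,0,-6,0.6],[-1.74,-18.25,0.2,0,0,-6,0.6],[-1.74,-18.25,0.2,0,0,-6,0.6]]]}}

```text
time: 20.3
tool_pos: [0.4367, -0.2131, 0.1658]
eef_rot: [[0.644, 0.765, -0.003], [0.765, -0.644, 0.003], [0.0, -0.004, -1.0]]
contact_force: [0.1, -0.4, 0.8]
finger_gap: 0.604
```

```bash
python3 look.py s1 stacker_mid
```

```text
tcp [ 0.437  -0.2126  0.1661] jaw 49.99 t 20.35 tiltz [-0.0025  0.0025] gap 0.6028189637189778 cam [ 0.375 -0.161  0.328]
stacker_mid 0.58 [ 0.4358 -0.2132  0.073 ] [249. 192.]
```

View pics/s1.png

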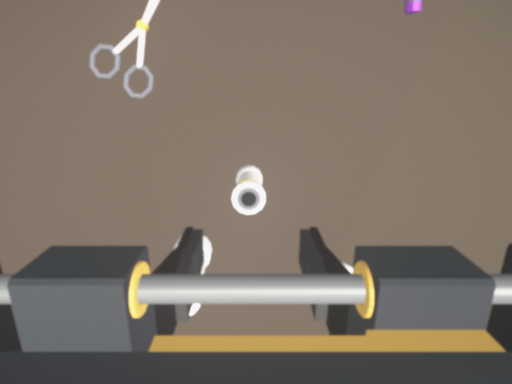

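The small stacker's mouth is at (249,197) and its foot at (249,178). The large stacker is partly visible at (200,250), clear of the left finger's path.

Run:
```python
from h import *
p=dict(np.load("s1.npz"))
print(ray(p,(249,197.8),.07),ray(p,(249,180),.003), np.hypot(*(ray(p,(266,197.8),.07)-ray(p,(232,197.8),.07))[0,:2]))
```

```text
[[ 0.44011857 -0.21678818  0.07      ]] [[ 0.44222289 -0.21888379  0.003     ]] 0.028150107546206816
```

>>> {"op": "jog_arm", "data": {"commands": [[[0.12,-0.16,0,0,0,0,0.6],[0.12,-0.16,-1,0,0,0,0.6],[0.12,-0.16,-2.4,0,0,0,0.6],[0.12,-0.16,-3.8,0,0,0,0.6],[0.12,-0.16,-5,0,0,0,0.6],[0.12,-0.16,-5.44,0,0,0,0.6],[0.12,-0.16,-5.44,0,0,0,0.6],[0.12,-0.16,-5.44,0,0,0,0],[0.12,-0.16,-5.44,0,0,0,0],[0.12,-0.16,-5.44,0,0,0,0],[0.12,-0.16,-5.44,0,0,0,0],[0.12,-0.16,-5.44,0,0,0,0]]], "newtons": 25}}

```text
time: 21.6
tool_pos: [0.4414, -0.2193, 0.0318]
eef_rot: [[0.644, 0.765, 0.001], [0.765, -0.644, -0.001], [-0.0, 0.002, -1.0]]
contact_force: [0.1, -1.0, 4.6]
finger_gap: 0.299
```

>>> {"op": "jog_arm", "data": {"commands": [[[0,0,0,0,0,0,0],[0,0,0,0,0,0,0]]]}}

```text
time: 21.8
tool_pos: [0.4414, -0.2194, 0.0318]
eef_rot: [[0.644, 0.765, 0.001], [0.765, -0.644, -0.001], [-0.0, 0.002, -1.0]]
contact_force: [-0.2, -0.1, 6.3]
finger_gap: 0.299
```

>>> {"op": "jog_arm", "data": {"commands": [[[0,0,0.4,0,0,0,0],[0,0,1.2,0,0,0,0],[0,0,2.4,0,0,0,0],[0,0,4,0,0,0,0],[0,0,4,0,0,0,0],[0,0,4,0,0,0,0]]]}}

```text
time: 22.4
tool_pos: [0.4412, -0.2189, 0.1321]
eef_rot: [[0.644, 0.765, 0.002], [0.765, -0.644, -0.001], [0.0, 0.002, -1.0]]
contact_force: [-0.5, -0.2, -1.4]
finger_gap: 0.303
```

Run:
```python
from look import *
look("s2")
p=bot.get_image("side"); a=np.hstack([p["image"][60:260,180:380],cv2.imread("pics/s2.png")[92:292,156:356,::-1]]); cv2.imwrite("pics/s2b.png",cv2.resize(a[:,:,::-1],(800,400)))
```

```text
tcp [ 0.4405 -0.2184  0.131 ] jaw 49.92 t 22.45 tiltz [-0.0003  0.0003] gap 0.29712609195821765 cam [ 0.379 -0.166  0.294]
```

View pics/s2b.png

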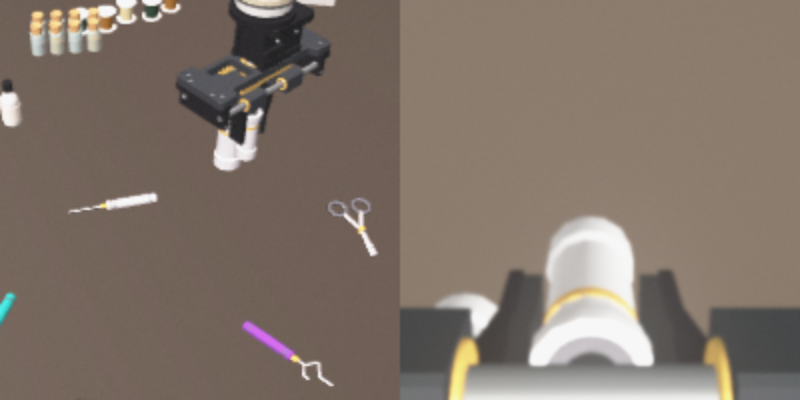

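The right half shows the small stacker hanging straight in the jaws, and the left half shows the large one still standing. Carrying it over.

>>> {"op": "jog_arm", "data": {"commands": [[[0.2,0.8,0.5,0,0,0,0],[0.6,2.3,0.5,0,0,0,0],[1.1,4,0.5,0,0,0,0],[1.5,5.7,0.5,0,0,0,0],[2,7.5,0.5,0,0,0,0],[2.4,9.3,0.5,0,0,0,0],[2.9,11.1,0.5,0,0,0,0],[3.4,12.9,0.5,0,0,0,0],[3.8,14.7,0.5,0,0,0,0],[4.3,16.4,0.5,0,0,0,0],[4.6,17.8,0.5,0,0,0,0],[4.85,18.6,0.5,0,0,0,0]]]}}

```text
time: 23.7
tool_pos: [0.561, 0.249, 0.1412]
eef_rot: [[0.642, 0.767, -0.004], [0.767, -0.642, -0.0], [-0.002, -0.003, -1.0]]
contact_force: [0.1, -0.8, -1.3]
finger_gap: 0.291
```

>>> {"op": "jog_arm", "data": {"commands": [[[0.06,0.2,0,0,0,0,0],[0.06,0.2,0,0,0,0,0],[0.06,0.2,0,0,0,0,0],[0.06,0.2,0,0,0,0,0]]]}}

```text
time: 24.1
tool_pos: [0.5631, 0.2497, 0.1431]
eef_rot: [[0.645, 0.764, -0.002], [0.764, -0.645, -0.001], [-0.002, -0.001, -1.0]]
contact_force: [-0.2, 0.3, -0.2]
finger_gap: 0.298
```

```bash
python3 look.py s3
```

```text
tcp [0.5633 0.2498 0.1433] jaw 49.82 t 24.15 tiltz [-0.001  -0.0004] gap 0.2955384408560301 cam [0.502 0.302 0.305]
```

View pics/s3.png

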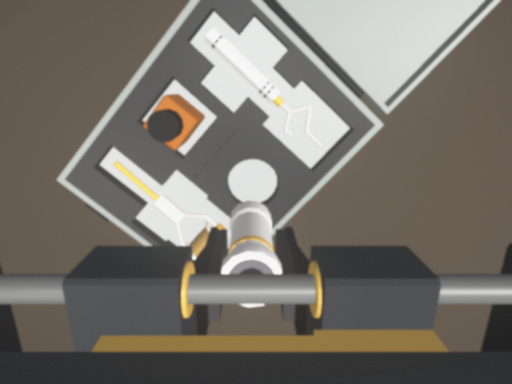

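Run:
```python
from h import *
p=dict(np.load("s3.npz"))
m=p["image"].min(2)>170; uv=blob(m,(252,178)); w=uv.min(0),uv.max(0); print(w)
P=ray(p,uv[uv[:,1]<200],.019)[:,:2]
h=cv2.convexHull((P*1000).astype(np.float32))[:,0]; print("enclosing",cv2.minEnclosingCircle(h))
print("foot",ray(p,(251,212),.113)[0])
```

```text
(array([100,   0]), array([382, 247]))
enclosing ((530.2041625976562, 264.11309814453125), 124.68212890625)
foot [0.55800865 0.25498687 0.113     ]
```

Run:
```python
from h import *
p=dict(np.load("s3.npz"))
for z in(.019,.031):
    L,R,T=ray(p,[(228,180),(277.5,180),(252.5,159)],z)[:,:2]; f=-p["R"][1,:2]/np.linalg.norm(p["R"][1,:2])
    print(z,"mid",(L+R)/2,np.hypot(*(R-L)),"from top",T-f*.022)
```

```text
0.019 mid [0.56299014 0.25287866] 0.04472119817558685 from top [0.56489699 0.25094025]
0.031 mid [0.56041643 0.25495788] 0.04284519408718463 from top [0.56294899 0.25250608]
```

>>> {"op": "jog_arm", "data": {"commands": [[[0.03,0.06,-1,0,0,0,0],[0.03,0.06,-2,0,0,0,0],[0.03,0.06,-2.8,0,0,0,0],[0.03,0.06,-3.3,0,0,0,0],[0.03,0.06,-3.6,0,0,0,0],[0.03,0.06,-3.68,0,0,0,0],[0.03,0.06,-3.68,0,0,0,0],[0.03,0.06,-3.68,0,0,0,0.5],[0.03,0.06,-3.68,0,0,0,0.5],[0.03,0.06,-3.68,0,0,0,0.5],[0.03,0.06,-3.68,0,0,0,0.5],[0.03,0.06,-3.68,0,0,0,0.5]]]}}

```text
time: 25.35
tool_pos: [0.5645, 0.2528, 0.0517]
eef_rot: [[0.644, 0.765, 0.0], [0.765, -0.644, 0.0], [0.0, 0.0, -1.0]]
contact_force: [-1.1, -0.3, 0.0]
finger_gap: 0.493
```

>>> {"op": "jog_arm", "data": {"commands": [[[0,0,0.8,0,0,0,0.5],[0,0,2,0,0,0,0.5],[0,0,4,0,0,0,0.5],[0,-2,5,0,0,0,0.5],[0,-4,6,0,0,0,0.5],[0,-6,6,0,0,0,0.5],[0,-8,6,0,0,0,0.5],[0,-10,6,0,0,0,0.5],[0,-10,6,0,0,0,0.5],[0,-10,6,0,0,0,0.5]]]}}

```text
time: 26.35
tool_pos: [0.5645, 0.0009, 0.2016]
eef_rot: [[0.647, 0.763, 0.0], [0.763, -0.647, 0.0], [0.0, 0.0, -1.0]]
contact_force: [0.3, -0.8, -0.2]
finger_gap: 0.5
```

Run:
```python
from rig import bot
from h import *
print(bot.state()["tool_pos"],bot.state()["time"])
for c in("top","side"):
    p=bot.get_image(c); np.savez(c+"9.npz",**{k:p[k] for k in("image","camera_matrix","R","t")})
    for n in "whip_grip bobbin_grip stacker_mid bottle_mid big_stacker_mid bodkin_mid".split():
        print(c,n,[(round(d["score"],2),np.round(d["position"],3).tolist()) for d in bot.boxes_of(p,n)[:3]])
a=np.load("top9.npz")["image"][165:275,90:215]; b=np.load("side9.npz")["image"][250:380,185:300]
cv2.imwrite("pics/end.png",np.hstack([cv2.resize(a,(400,352),interpolation=2),cv2.resize(b,(312,352),interpolation=2)])[:,:,::-1])
```

```text
[0.56448909 0.00086506 0.20159007] 26.35
top whip_grip [(0.58, [0.497, 0.305, 0.03]), (0.24, [0.515, 0.318, 0.032])]
top bobbin_grip [(0.5, [0.565, 0.179, 0.033])]
top stacker_mid [(0.53, [0.56, 0.25, 0.088])]
top bottle_mid [(0.75, [0.481, 0.232, 0.066]), (0.38, [0.516, 0.318, 0.032]), (0.27, [0.498, 0.308, 0.031])]
top big_stacker_mid [(0.96, [0.463, -0.312, 0.089])]
top bodkin_mid [(0.68, [0.598, -0.205, 0.012])]
side whip_grip [(0.73, [0.713, 0.044, 0.01]), (0.66, [0.492, 0.311, 0.027]), (0.49, [0.378, 0.025, 0.009])]
side bobbin_grip [(0.69, [0.562, 0.183, 0.038])]
side stacker_mid [(0.56, [0.558, 0.262, 0.083])]
side bottle_mid [(0.92, [0.481, 0.249, 0.064]), (0.19, [0.588, -0.198, 0.007])]
side big_stacker_mid [(0.62, [0.463, -0.304, 0.063])]
side bodkin_mid [(0.68, [0.587, -0.196, 0.008]), (0.18, [0.558, 0.26, 0.086])]
```

View pics/end.png

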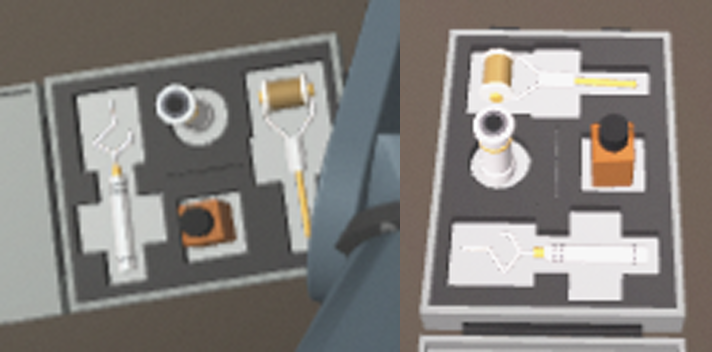

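```bash
python3 -c "
from rig import bot
print(bot.hand_in())"
```

```text
the job is handed in; nothing more can be done
None
```

The kit is packed and handed in at about 27 s of the 120 s allowed. I picked up the whip finisher, bobbin holder, cement bottle and small stacker in that order and set each into its own cut-out. The bottle stayed upright throughout.

**In the case:** the final top and side pictures show the whip finisher and bobbin holder lying in their cut-outs. The handle and neck are centred in their finger recesses to within about 2 mm. The bottle and small stacker stand upright in their holes. I judged heights and level from the pictures and the set-down heights rather than measuring them directly.

**Left out:** the large stacker and bodkin were last seen within about 1 cm of their first detections, so inside the 30 mm limit, and the large stacker was still standing. The arm ended clear of everything.

**Disagreements:**
- The wrist camera put the cut-outs about 2 mm to the +y side of where the top camera did. I split the difference, which is well inside the 12 mm tolerance.
- The small stacker's grip read 26 mm, not the 23 mm waist, probably because the pads caught the flare. It lifted and was set down straight anyway.

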